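Empty the used-vial pot

ROBOT

A 6-joint arm with a two-finger parallel gripper is mounted at the origin on the work surface. World frame = base frame: x ahead of the robot, y to its left, z up, the work surface at z = 0. Lengths are in m, angles in rad, forces in N, time in s.
With the tool pointing down it reaches from about 0.275 to 0.75 m from the base axis. Payload 10.2 kg.
Tool frame: the origin (TCP) lies midway between the tips of the shut fingers; the grasp point (between the pads) lies 19 mm behind it; z points along the fingers, y is the line along which they close (so a half turn about z gives the same grasp; the last joint's range is limited). The gripper opens to 85 mm and grips with 20 to 120 N. Pads are 22 mm wide; open, the fingers measure 114 mm over their backs; the gripper's body (76 mm by 85 mm) begins 54 mm behind the grasp point. The pads swing forward as they close: fully open they stand 13 mm farther back than shut.
Start: joints at [-0.223, 0.313, 1.498, -0, 1.331, -0.223], TCP at [0.525, -0, 0.231] pointing down, gripper open.
Joint ranges: [-2.94, 2.94], [-0.97, 2.17], [0.19, 2.56], [-1.23, 4.37], [0.02, 3.11], [-2.88, 2.88]. Speed limits (rad/s): [2.39, 2.39, 3.01, 3.14, 3.14, 3.14].

INTERFACE

Orientations are given as [roll, pitch, yaw] about the fixed x, y, z axes, in that order (R = Rz(yaw) Ry(pitch) Rx(roll)).
In Python, from cell import * gives the robot as it stands.
- The arm moves only by the tool step_arm, never from a script. Its argument "deltas" is a list of rows, each an object with "linear": the shift along the tool's x, y, z in units of 300 mm (1.0 is 300 mm), a list of three; "dr": the turn, a rotation vector about the tool's x, y, z in units of 90 degrees (1.0 is 90 degrees), a list of three; "hand": the opening, from 0 (shut) to 1 (fully open). In form: [{"linear": [x, y, z], "dr": [ax, ay, az], "hand": hand}, ...]. A call has exactly 8 rows; each row is the pose to reach, as a shift and turn from the pose commanded when the call began, along the tool's axes at that moment; what a row does not reach only later rows make up. A row lasts 1/8 s, in which the tool goes at most 62.5 mm and 10.7 degrees, less where a joint would pass 70% of its speed; a pose out of reach is approached as far as the arm can. A call with a number of a shift or a turn outside -1 to 1 is refused whole. A call with a gripper value outside its range is refused whole. The fingers move at their own pace and stop on an object; the grip force is fixed at half the most. Time passes only in rows, so rows that repeat a pose let the fingers close, or fill a call up. It gives the time, the measured TCP pose, the force, the opening and the grip force at its end, in the units of the state.
- observe(): the state, without advancing time (a new reading comes with each control period).
- read_camera(name): name is "scene" or "side" or "wrist"; returns the picture (420x560x3 uint8, red, green, blue); there is no depth.
- calibration(name): a dict with "fovy" (degrees; the focal length in pixels is half the picture's height over the tangent of half this angle, whatever the lens; pixels are square), "cx", "cy" (the principal point, pixels), "distortion" ([k1, k2, p1, p2, k3] as OpenCV has them; the pictures are not rectified), "view" (4x4, takes a point from world to camera coordinates). Camera axes: x right, y up, looking along -z (the intrinsics and any distortion apply to the point x, -y, -z); pixel columns grow to the right and rows downward; lengths in m; the calibration is good to about 2 mm. A picture is of the moment at which its call begins: read the wrist's pose just before it. calibration takes no time and is no camera call; for the wrist camera it gives the pose at the moment of the call.
- finish_job(): hands the job in; it is judged then, once.
The state is a dict: "clock": time; "q": joint angles; "joint_vel": joint speeds; "joint_torque": joint torques, N m; "tcp_pos": TCP position; "tool_rot": TCP orientation; "wrist_force": force on the tool from outside, world axes, zero at the start; "torque": the same for the moment, N m; "gripper_width": finger opening in m; "gripper_force": force on a finger pad.
Only numpy, scipy, OpenCV 4.12 (cv2) and the standard library are available. Lean on these libraries where they do the work, as an engineer would, in place of code of your own. Each camera call takes 0.05 s, during which the arm holds its last target. There are 200 camera calls.

TASK

Slide the white tub squarely up against the two uprights of the tilting stand, centred in front of the pot. Then work the lever to tip the pot right over so that all three used vials drop into the tub, and let the pot swing back upright. Leave the other things on the table where they are.

Things in the scene. Friction and masses are not known exactly. Their poses are not given: they have to be found in the camera images.
- stand: pivot stand bolted to the table: base plate 150 x 150 x 12 mm (y -140 to +10), two upright plates 8 x 30 mm, 175 tall, at x = -62 and +62. Origin at table height under the pivot axis; z up. The axis runs along x, 155 mm up. The pot pours to +y; lever on the -x side. The uprights' front faces and the base's front edge lie at y = +10 mm.
- cradle (a joint): tilt of the cradle and its pot: 0 = upright, at a stop; grows as it tips to the stand's +y; 2.2 rad = far stop, mouth well below level. A spring swings it back to 0 when let go; moving or holding it by the handle takes a few newtons, under 8. The vials slide out between about 1.5 and 2.2 rad.
- lever_grip (a point): middle of the lever's handle, a black bar 14 mm thick along the pivot axis, from x = -80 to -155 mm in the stand's frame (this point -117.5). Its steel arm is in the plane x = -80. At tilt q the point is at y = 120 sin(q - 1.1), z = 155 + 120 cos(q - 1.1) mm in that frame: leaning to -y at rest, to +y when tipped. Push it from its -y side; space behind and above is free.
- pot_mouth (a point): centre of the mouth of the flared aluminium pot in the cradle: 92 mm across at the rim, 60 at the foot, 90 tall, wall 3. When upright the mouth is 70 mm above the pivot axis; the point turns with the pot. The rim's lowest swing is about 75 mm above the table.
- tub: white plastic open tub, loose, 190 mm (its x) x 150 (its y) x 55 tall, walls and floor 5 mm, about 0.45 kg. Origin at the centre of its underside. It starts 60 to 110 mm short of the stand on the stand's +y side, a little askew, its +y wall away from the stand. Flush against both uprights its centre is at y = +85 mm in the stand's frame.
- vial0: used amber glass vial with aluminium cap, 18 mm across, 35 mm tall, 15 g; one of three alike standing loose in the pot at the start. Origin at the centre of its underside.
- vial1: used amber glass vial with aluminium cap, 18 mm across, 35 mm tall, 15 g; one of three alike standing loose in the pot at the start. Origin at the centre of its underside.
- vial2: used amber glass vial with aluminium cap, 18 mm across, 35 mm tall, 15 g; one of three alike standing loose in the pot at the start. Origin at the centre of its underside.
- bottle: white plastic bottle, 56 mm across, 130 mm tall, standing; origin at the centre of its underside. A bystander.
- bandage: rolled grey bandage, 60 mm across, 60 mm tall, standing on end; origin at the centre of its underside. A bystander.
- jar: glass jar with steel lid, 70 mm across, 90 mm tall, standing; origin at the centre of its underside. A bystander.
There are look-alikes about, which are no part of the job. What is shaped like the tub but orange or yellow is not meant.

How it is judged:
By the outcome, as a careful person would: the job done as asked, in the order asked, and still so for the second after the job is handed in, with the robot touching nothing.
It also fails if it takes over 66 s, if anything falls off the work surface, if the arm or the gripper's body presses on something with over 40 N, if the wrist force passes 120 N, or if a joint passes its speed limit or range.

## Working session

There is one attempt and no reset: what is moved stays moved. The work goes in short steps, Python scripts to look and compute and a tool call to move; the robot and the scene stay as the last step left them, time stands still between calls to the robot, and variables do not carry over. Pictures are saved under pics/ and viewed, at most 10 in all, crops included, and the job is handed in when it is done.

Besides the shell and the picture viewer there is one more tool, called after "Request:" as a command line: name --argument value ..., lists and objects as JSON in quotes. step_arm: Moves the arm, as the interface text tells. Shifts and turns lie within -1 to 1; 1 stands for 300 mm of shift or 90 degrees of turn. Its arguments: {"type":"object","properties":{"deltas":{"type":"array"}},"required":["deltas"]}

```bash
mkdir -p pics
cat > h.py <<'E'
from cell import *
import numpy as np, cv2
def snap(n,f):
    c=calibration(n); im=read_camera(n); cv2.imwrite(f'pics/{f}.png',im[:,:,::-1]); np.save(f'pics/{f}.npy',im); return im,c
def K(c):
    f=210/np.tan(np.radians(c['fovy'])/2); return np.array([[f,0,c['cx']],[0,f,c['cy']],[0,0,1]]),np.array(c['distortion'],float)
def rays(c,px):
    k,d=K(c); u=cv2.undistortPoints(np.array(px,float).reshape(-1,1,2),k,d).reshape(-1,2)
    V=np.array(c['view']); r=np.c_[u[:,0],-u[:,1],-np.ones(len(u))]@V[:3,:3]
    return -V[:3,:3].T@V[:3,3], r
def onz(c,px,z):
    o,r=rays(c,px); return o+r*((z-o[2])/r[:,2])[:,None]
def proj(c,P):
    k,d=K(c);V=np.array(c['view']);q=np.array(P,float).reshape(-1,3)@V[:3,:3].T+V[:3,3]
    return cv2.projectPoints(q*[1,-1,-1],np.zeros(3),np.zeros(3),k,d)[0].reshape(-1,2)
E
python3 - <<'E'
from h import *
a,c=snap('scene','s0');b,d=snap('side','d0')
for x in(c,d): print(x['fovy'],x['distortion'],np.round(rays(x,[[280,210]]),3))
cv2.imwrite('pics/s0.png',a[:,:,::-1])
E
```

```text
Traceback (most recent call last):
ValueError: setting an array element with a sequence. The requested array has an inhomogeneous shape after 1 dimensions. The detected shape was (2,) + inhomogeneous part.
```

View pics/s0.png

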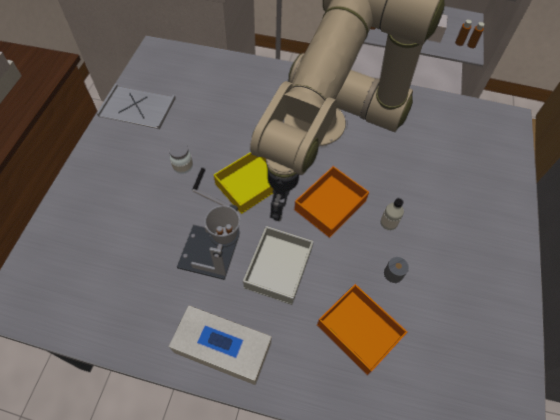

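View pics/d0.png

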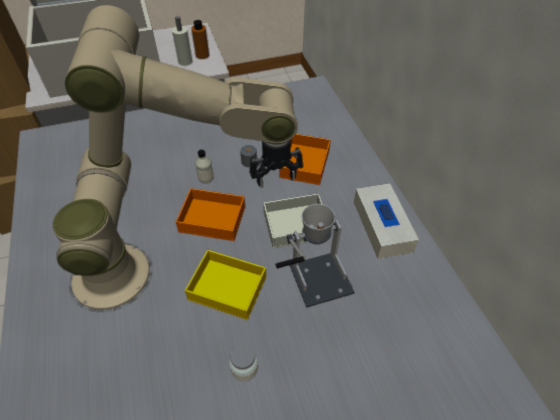

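Scene: tub at about (279,263), stand base at (208,252), pot at (222,225), black handle at (199,178); side: tub (297,220), base (322,280), handle (290,262). The stand's +y points to scene-right.

Run:
```python
from h import *
for n,f,box in(('scene','s0',(165,150,325,310)),('side','d0',(240,180,370,320))):
    c=calibration(n);im=np.load(f'pics/{f}.npy') 
    hsv=cv2.cvtColor(im,cv2.COLOR_RGB2HSV)
    x0,y0,x1,y1=box
    for name,lo,hi in(('white',(20,8,120),(90,90,255)),('dark',(0,0,0),(179,255,62))):
        m=cv2.inRange(hsv,lo,hi); k=np.zeros_like(m);k[y0:y1,x0:x1]=m[y0:y1,x0:x1]
        cs,_=cv2.findContours(k,0,1)
        for q in sorted(cs,key=cv2.contourArea)[-3:]:
            if cv2.contourArea(q)<60: continue
            r=cv2.minAreaRect(q);bx=cv2.boxPoints(r)
            ap=cv2.approxPolyDP(cv2.convexHull(q),4,True)[:,0]
            print(n,name,cv2.contourArea(q),ap.tolist()); z=.055 if name=='white' else .012
            print(np.round(onz(c,ap,z)[:,:2],3).tolist())
    cr=cv2.resize(im[y0:y1,x0:x1,::-1],None,fx=3.7,fy=3.7,interpolation=cv2.INTER_CUBIC)
    cv2.imwrite(f'pics/{f}c.png',cr)
    o,r=rays(c,[[280,210]]);print(o,r)
```

```text
scene white 2433.0 [[312, 241], [293, 297], [243, 280], [267, 226]]
[[0.51, 0.097], [0.694, 0.083], [0.682, -0.065], [0.496, -0.045]]
scene dark 70.0 [[203, 168], [193, 188]]
[[0.313, -0.319], [0.399, -0.323]]
scene dark 88.5 [[237, 230], [236, 242], [223, 258], [213, 254]]
[[0.511, -0.138], [0.552, -0.128], [0.613, -0.15], [0.609, -0.183]]
scene dark 906.5 [[317, 150], [280, 219], [274, 219], [268, 170]]
[[0.136, 0.038], [0.438, -0.018], [0.443, -0.037], [0.264, -0.104]]
[1.11577771 0.12110554 1.21583529] [[-0.50521821 -0.10496474 -0.85683606]]
side white 198.5 [[369, 218], [356, 188], [369, 186]]
[[0.811, -0.071], [0.824, 0.061], [0.87, 0.056]]
side white 895.0 [[319, 195], [301, 232], [272, 237], [265, 202]]
[[0.694, 0.069], [0.586, -0.059], [0.494, -0.051], [0.514, 0.093]]
side dark 105.0 [[329, 228], [322, 242], [303, 238], [305, 226]]
[[0.691, -0.041], [0.649, -0.086], [0.597, -0.054], [0.619, -0.01]]
side dark 2074.5 [[331, 254], [353, 293], [306, 306], [276, 263]]
[[0.659, -0.138], [0.669, -0.284], [0.525, -0.282], [0.486, -0.118]]
[ 0.26805632 -0.83668172  1.15886426] [[ 0.19620061  0.61220592 -0.76607699]]
```

View pics/s0c.png

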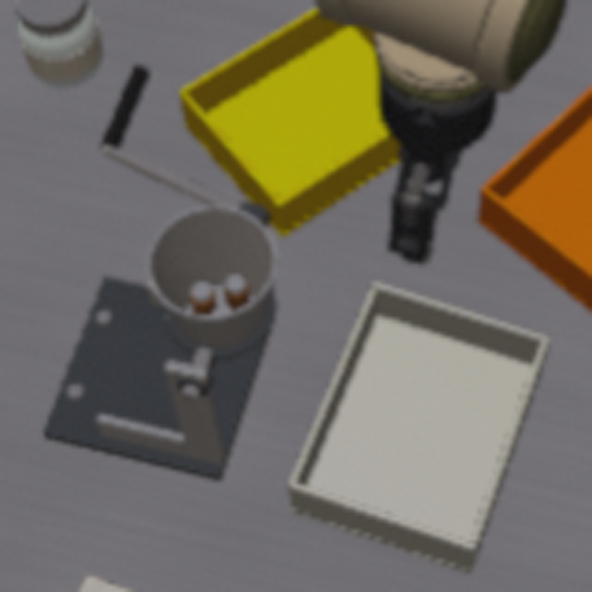

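View pics/d0c.png

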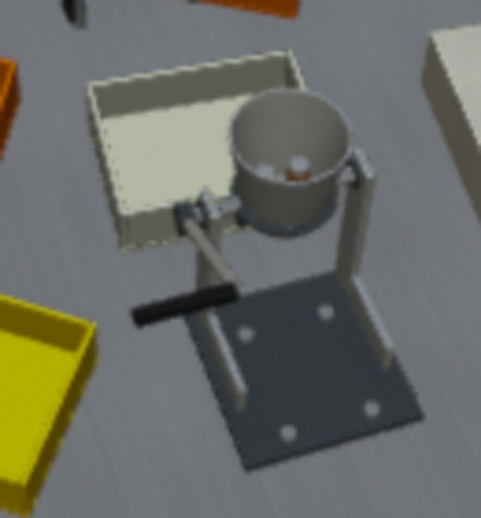

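The crops show the tub's rim corners at crop pixels (377,285), (548,338), (473,550), (292,488) in the scene view, the base's at (105,278), (45,436), (220,478), and in the side view (248,470), (424,418), (345,270). All three vials are in the pot.

Run:
```python
from h import *
c=calibration('scene');d=calibration('side')
S=lambda p:(np.array(p)+.5)/3.7-.5+[165,150]
D=lambda p:(np.array(p)+.5)/3.7-.5+[240,180]
p=lambda t,x:print(t,np.round(x[:,:2],4).tolist(),'edges',np.round(np.linalg.norm(np.diff(np.r_[x,x[:1]],axis=0),axis=1),3))
p('tub scene',onz(c,S([[377,285],[548,338],[473,550],[292,488]]),.055))
p('tub side',onz(d,D([[90,87],[292,52],[122,220]]),.055))
p('base scene',onz(c,S([[105,278],[45,436],[220,478]]),.012))
p('base side',onz(d,D([[248,470],[424,418],[345,270]]),.012))
# handle ends triangulation by two views
def tri(a,b):
    o1,r1=rays(c,S([a]));o2,r2=rays(d,D([b]));r1=r1[0];r2=r2[0]
    t=np.linalg.lstsq(np.c_[r1,-r2],o2-o1,rcond=None)[0];A=o1+t[0]*r1;B=o2+t[1]*r2
    return np.round((A+B)/2,4),np.linalg.norm(A-B)
print('outer end',tri((141,72),(139,316)),'inner',tri((111,142),(234,294)))
print('bolts',tri((103,317),(288,433)))
print('pot mouth',tri((213,258),(291,138)))
def z(px,h): return np.round(onz(c,[px],h),3)
print('jar',z((179,152),.09),'bottle',z((397,204),.13),'bandage',z((398,266),.06),'yellow front', np.round(onz(c,S([[182,95],[285,233],[400,155],[320,10]]),.05)[:,:2],3).tolist(), 'box',np.round(onz(c,[[188,310],[270,333]],.05)[:,:2],3).tolist())
```

```text
tub scene [[0.4986, -0.0459], [0.5099, 0.0989], [0.6981, 0.082], [0.6855, -0.0625]] edges [0.145 0.189 0.145 0.188]
tub side [[0.5094, 0.0893], [0.6951, 0.0747], [0.4939, -0.059]] edges [0.186 0.242 0.149]
base scene [[0.5291, -0.2761], [0.6785, -0.2733], [0.6762, -0.1267]] edges [0.149 0.147 0.21 ]
base side [[0.5257, -0.2849], [0.6729, -0.2834], [0.6665, -0.1345]] edges [0.147 0.149 0.206]
outer end (array([ 0.449 , -0.2471,  0.2084]), np.float64(0.002698583108070393)) inner (array([ 0.5162, -0.2482,  0.2078]), np.float64(0.0050569891644440075))
bolts (array([ 0.5657, -0.2647,  0.0135]), np.float64(0.0007545974466141164))
pot mouth (array([ 0.5982, -0.1404,  0.2216]), np.float64(0.004647747420828443))
jar [[ 0.324 -0.387  0.09 ]] bottle [[0.366 0.314 0.13 ]] bandage [[0.528 0.354 0.06 ]] yellow front [[0.357, -0.261], [0.468, -0.133], [0.368, -0.061], [0.235, -0.171]] box [[0.803, -0.186], [0.806, 0.046]]
```

```bash
cat >> h.py <<'E'
from scipy.spatial.transform import Rotation as R
def delta(pos,yaw_deg,rx=0):
    """shift (units) and turn to a downward tool pose, tool y along world y turned by yaw; rx: extra"""
    s=observe(); Rc=R.from_euler('xyz',s['tool_rot']).as_matrix()
    Rt=R.from_euler('z',yaw_deg,degrees=True).as_matrix()@R.from_euler('x',180,degrees=True).as_matrix()
    if (Rt.T@Rc)[0,0]<0: Rt=Rt@np.diag([-1,-1,1])
    l=Rc.T@(np.array(pos)-s['tcp_pos'])/.3; dr=R.from_matrix(Rc.T@Rt).as_rotvec()/(np.pi/2)
    print('t',s['clock'],'linear',np.round(l,3),'dr',np.round(dr,3),'f',np.round(s['wrist_force'],1))
E
python3 - <<'E'
from h import *
s=observe();print(np.round(R.from_euler('xyz',s['tool_rot']).as_matrix(),2),s['clock'])
c=calibration('wrist');print(c['fovy'],np.round(onz(c,[[0,0],[559,0],[559,419],[0,419]],0),2).tolist(),np.round(rays(c,[[280,210]])[0],3))
delta([.60,0,.30],0)
E
```

```text
[[ 0.  1. -0.]
 [ 1. -0.  0.]
 [ 0. -0. -1.]] 0.1
69.9849030954561 [[0.22, 0.21, 0.0], [0.84, 0.21, 0.0], [1.02, -0.42, 0.0], [0.03, -0.42, 0.0]] [0.526 0.079 0.375]
t 0.1 linear [-0.     0.251 -0.231] dr [-0.001  0.     1.   ] f [-0.9 -0.8 -0.7]
```

Run:
```python
from h import *
im,c=snap('wrist','w0'); import pickle; pickle.dump(c,open('pics/w0.pkl','wb'))
```

```text
(no output)
```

View pics/w0.png

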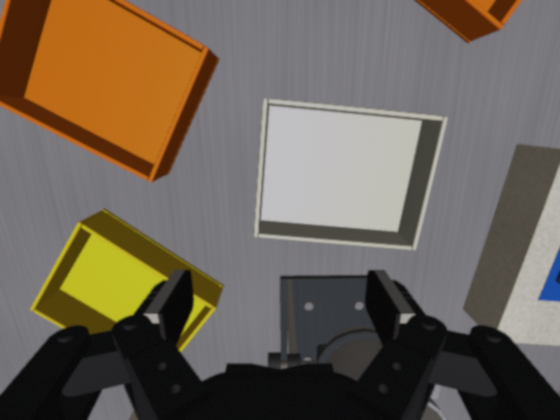

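The wrist view shows the whole tub, rim corners (265,99), (446,117), (415,249), (255,236), and the base's front edge from (281,277) to (368,277).

Run:
```python
from h import *; import pickle
c=pickle.load(open('pics/w0.pkl','rb'))
im=np.load('pics/w0.npy'); g=cv2.cvtColor(im,cv2.COLOR_RGB2HSV)
m=((g[...,1]<45)&(g[...,2]>150)).astype(np.uint8); m[:, 460:]=0; m[260:]=0
x=onz(c,[[265,99],[446,117],[415,249],[255,236]],.055);print(np.round(x,4)[:,:2].tolist(),x.mean(0),np.linalg.norm(np.diff(x,axis=0),axis=1))
for a,b in((0,1),(3,2)): v=x[b]-x[a];print('yaw',np.degrees(np.arctan2(v[1],v[0])))
b=onz(c,[[281,277],[320,277],[368,276.5]],.012);print(np.round(b,4))
for Y in (150,):print(im[Y,255:275,0],im[Y,420:445,0])
print(im[270:285,325,0],im[270:285,300,0],im[285,275:290,0])
delta([.602,.085,.13],-5)
```

```text
[[0.5118, 0.098], [0.6971, 0.0816], [0.6849, -0.0658], [0.4983, -0.0492]] [0.59802619 0.01615804 0.055     ] [0.18601608 0.14789412 0.18736829]
yaw -5.069776406972745
yaw -5.094752079246555
[[ 0.5285 -0.1265  0.012 ]
 [ 0.5816 -0.1266  0.012 ]
 [ 0.6473 -0.1261  0.012 ]]
[123 123 122 129 149 172 184 180 154 123 126 159 184 191 192 192 193 192
 192 193] [ 68  68  68  68  68  69  68  68  69  68  69  68  68  69  78 112 152 178
 184 172 146 128 122 120 120]
[124 125 125 122 109  81  48  32  40  49  55  54  56  54  55] [121 121 120 119 106  79  45  31  39  50  55  56  56  55  56] [124 124 122 116 101  78  61  57  57  57  58  62  65  68  70]
t 0.15 linear [0.283 0.258 0.336] dr [-0.    -0.001 -0.944] f [-0.5  0.9 -0.2]
```

Request:
step_arm --deltas '[{"linear":[0.1,0.1,0.1],"dr":[0,0,-0.118],"hand":1},{"linear":[0.2,0.2,0.2],"dr":[0,0,-0.236],"hand":1},{"linear":[0.294,0.265,0.3],"dr":[0,0,-0.354],"hand":1},{"linear":[0.294,0.265,0.33],"dr":[0,0,-0.472],"hand":1},{"linear":[0.294,0.265,0.33],"dr":[0,0,-0.59],"hand":1},{"linear":[0.294,0.265,0.33],"dr":[0,0,-0.708],"hand":1},{"linear":[0.294,0.265,0.33],"dr":[0,0,-0.826],"hand":1},{"linear":[0.294,0.265,0.33],"dr":[0,0,-0.944],"hand":1}]'

```text
clock: 1.15
tcp_pos: [0.6043, 0.0882, 0.1319]
tool_rot: [-3.142, -0.001, 3.06]
wrist_force: [-0.8, 0.8, 0.4]
gripper_width: 0.0853
gripper_force: 0.0
```

Run:
```python
from h import *
s=observe();print(s['tcp_pos'],np.round(R.from_euler('xyz',s['tool_rot']).as_matrix(),3),s['q'])
delta([.6044,.0884,.022],-5.1)
```

```text
[0.60432788 0.08819958 0.13194284] [[-0.997  0.082 -0.001]
 [ 0.082  0.997  0.   ]
 [ 0.001 -0.    -1.   ]] [-4.66600452e-02  5.86692924e-01  1.35258852e+00 -3.64425648e-05
  1.20306615e+00 -1.53561890e+00]
t 1.15 linear [-0.     0.001  0.366] dr [-0.    -0.     0.005] f [-0.8  0.8  0.4]
```

Request:
step_arm --deltas '[{"linear":[0,0,0.12],"dr":[0,0,0.004],"hand":1},{"linear":[0,0,0.24],"dr":[0,0,0.004],"hand":1},{"linear":[0,0,0.33],"dr":[0,0,0.004],"hand":1},{"linear":[0,0,0.366],"dr":[0,0,0.004],"hand":1},{"linear":[0,0,0.366],"dr":[0,0,0.004],"hand":1},{"linear":[0,0,0.366],"dr":[0,0,0.004],"hand":0.3},{"linear":[0,0,0.366],"dr":[0,0,0.004],"hand":0},{"linear":[0,0,0.366],"dr":[0,0,0.004],"hand":0}]'

```text
clock: 2.15
tcp_pos: [0.6048, 0.0882, 0.023]
tool_rot: [3.142, 0.001, 3.047]
wrist_force: [0.2, -0.1, -0.8]
gripper_width: 0.0321
gripper_force: 0.0
```

Request:
step_arm --deltas '[{"linear":[0,0,0],"dr":[0,0,0],"hand":0},{"linear":[0,0,0],"dr":[0,0,0],"hand":0},{"linear":[0,0,0],"dr":[0,0,0],"hand":0},{"linear":[0,0,0],"dr":[0,0,0],"hand":0},{"linear":[0,0,0],"dr":[0,0,0],"hand":0},{"linear":[0,0,0],"dr":[0,0,0],"hand":0},{"linear":[0,0,0],"dr":[0,0,0],"hand":0},{"linear":[0,0,0],"dr":[0,0,0],"hand":0}]'

```text
clock: 3.15
tcp_pos: [0.6047, 0.0882, 0.0228]
tool_rot: [3.142, 0.001, 3.047]
wrist_force: [-0.9, 0.5, 5.0]
gripper_width: 0.0043
gripper_force: 59.6
```

Run:
```python
from h import *
delta([.601,.0285,.022],.5)
```

```text
t 3.15 linear [-0.006 -0.199  0.003] dr [ 0.     0.    -0.066] f [-0.9  0.5  5. ]
```

Request:
step_arm --deltas '[{"linear":[-0.001,-0.03,0],"dr":[0,0,-0.01],"hand":0},{"linear":[-0.002,-0.06,0],"dr":[0,0,-0.02],"hand":0},{"linear":[-0.003,-0.09,0],"dr":[0,0,-0.03],"hand":0},{"linear":[-0.004,-0.12,0],"dr":[0,0,-0.04],"hand":0},{"linear":[-0.005,-0.15,0],"dr":[0,0,-0.05],"hand":0},{"linear":[-0.006,-0.18,0],"dr":[0,0,-0.06],"hand":0},{"linear":[-0.006,-0.199,0],"dr":[0,0,-0.066],"hand":0},{"linear":[-0.006,-0.199,0],"dr":[0,0,-0.066],"hand":0}]'

```text
clock: 4.15
tcp_pos: [0.6007, 0.0284, 0.0227]
tool_rot: [3.141, 0.0, -3.133]
wrist_force: [-1.1, -0.4, 5.7]
gripper_width: 0.0039
gripper_force: 60.0
```

Run:
```python
from h import *
im,c=snap('scene','s1')
x0,y0=160,185
cv2.imwrite('pics/s1c.png',cv2.resize(im[y0:y0+110,x0:x0+150,::-1],None,fx=5,fy=5,interpolation=cv2.INTER_CUBIC))
```

```text
(no output)
```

View pics/s1c.png

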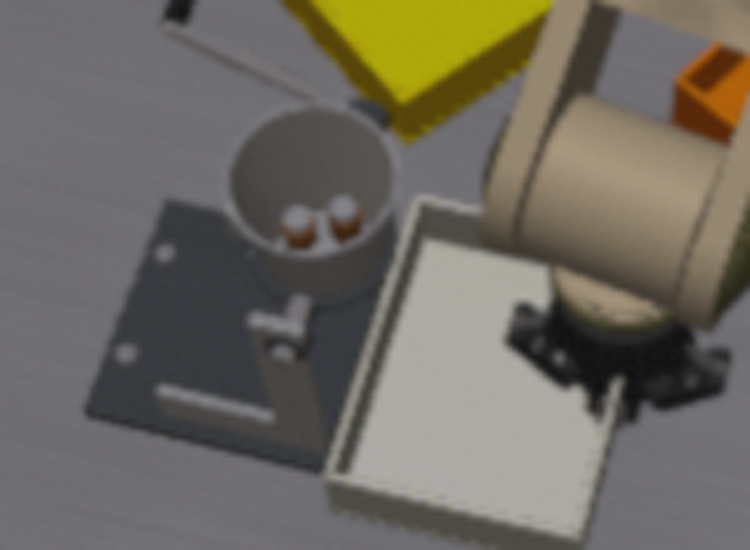

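The tub has moved with its near rim corners at crop (415,197) and (327,475), just short of the base's front edge. I'll check its yaw and its centring, then push in.

Run:
```python
from h import *
c=calibration('scene')
S=lambda p:(np.array(p)+.5)/5-.5+[160,185]
x=onz(c,S([[415,197],[327,475],[582,537]]),.055);v=x[1]-x[0]
print(np.round(x,4).tolist(),x[:2].mean(0),np.linalg.norm(v),np.degrees(np.arctan2(v[1],v[0])))
b=onz(c,S([[165,201],[87,411]]),.012);v=b[1]-b[0];print(np.round(b,4).tolist(),b.mean(0),np.degrees(np.arctan2(v[1],v[0])))
delta([.6015,.018,.0227],.7)
```

```text
[[0.5086, -0.1181, 0.055], [0.6935, -0.1146, 0.055], [0.692, 0.0335, 0.055]] [ 0.60103515 -0.11636932  0.055     ] 0.18498976602768152 1.0791692466682365
[[0.5295, -0.2773, 0.012], [0.6763, -0.2735, 0.012]] [ 0.60290526 -0.27536616  0.012     ] 1.493833106661704
t 4.2 linear [-0.002 -0.035  0.   ] dr [ 0.     0.    -0.002] f [-0.3  0.4  6.6]
```

Request:
step_arm --deltas '[{"linear":[0.003,-0.008,0],"dr":[0,0,-0.004],"hand":0},{"linear":[0.003,-0.016,0],"dr":[0,0,-0.004],"hand":0},{"linear":[0.003,-0.022,0],"dr":[0,0,-0.004],"hand":0},{"linear":[0.003,-0.026,0],"dr":[0,0,-0.004],"hand":0},{"linear":[0.003,-0.03,0],"dr":[0,0,-0.004],"hand":0},{"linear":[0.003,-0.033,0],"dr":[0,0,-0.004],"hand":0},{"linear":[0.003,-0.033,0],"dr":[0,0,-0.004],"hand":0},{"linear":[0.003,-0.033,0],"dr":[0,0,-0.004],"hand":0}]'

```text
clock: 5.2
tcp_pos: [0.6, 0.0194, 0.0228]
tool_rot: [3.14, 0.0, -3.126]
wrist_force: [-0.6, 4.4, 6.4]
gripper_width: 0.0039
gripper_force: 60.0
```

Request:
step_arm --deltas '[{"linear":[0,-0.002,0],"dr":[0,0,0],"hand":0},{"linear":[0,-0.004,0],"dr":[0,0,0],"hand":0},{"linear":[0,-0.006,0],"dr":[0,0,0],"hand":0},{"linear":[0,-0.008,0],"dr":[0,0,0],"hand":0},{"linear":[0,-0.008,0],"dr":[0,0,0],"hand":0},{"linear":[0,-0.008,0],"dr":[0,0,0],"hand":0},{"linear":[0,-0.008,0],"dr":[0,0,0],"hand":0},{"linear":[0,-0.008,0],"dr":[0,0,0],"hand":0}]'

```text
clock: 6.2
tcp_pos: [0.6004, 0.0187, 0.0228]
tool_rot: [3.138, 0.002, -3.126]
wrist_force: [3.3, 14.2, 4.8]
gripper_width: 0.0039
gripper_force: 59.9
```

Run:
```python
from h import *
s=observe();print(s['tcp_pos'],s['wrist_force'],s['torque'])
```

```text
[0.60036239 0.0186849  0.02275327] [ 3.27715095 14.24414951  4.79454806] [ 1.94832794 -0.41692732 -0.1520579 ]
```

Request:
step_arm --deltas '[{"linear":[0,0,0],"dr":[0,0,0],"hand":1},{"linear":[0,0,0],"dr":[0,0,0],"hand":1},{"linear":[0,0,0],"dr":[0,0,0],"hand":1},{"linear":[0,0,0],"dr":[0,0,0],"hand":1},{"linear":[0,0,0],"dr":[0,0,0],"hand":1},{"linear":[0,0,-0.1],"dr":[0,0,0],"hand":1},{"linear":[0,0,-0.24],"dr":[0,0,0],"hand":1},{"linear":[0,0,-0.4],"dr":[0,0,0],"hand":1}]'

```text
clock: 7.2
tcp_pos: [0.5995, 0.0163, 0.1434]
tool_rot: [3.141, -0.001, -3.126]
wrist_force: [-0.5, 0.3, -0.0]
gripper_width: 0.0854
gripper_force: 0.0
```

Request:
step_arm --deltas '[{"linear":[0,0.15,0],"dr":[0,0,0],"hand":0},{"linear":[0,0.28,0],"dr":[0,0,0],"hand":0},{"linear":[0,0.28,0],"dr":[0,0,0],"hand":0},{"linear":[0,0.28,0],"dr":[0,0,0],"hand":0},{"linear":[0,0.28,0],"dr":[0,0,0],"hand":0},{"linear":[0,0.28,0],"dr":[0,0,0],"hand":0},{"linear":[0,0.28,0],"dr":[0,0,0],"hand":0},{"linear":[0,0.28,0],"dr":[0,0,0],"hand":0}]'

```text
clock: 8.2
tcp_pos: [0.5986, 0.1001, 0.1425]
tool_rot: [-3.142, -0.0, -3.126]
wrist_force: [-0.6, 0.4, -0.6]
gripper_width: 0.0
gripper_force: 0.0
```

Run:
```python
from h import *
im,c=snap('scene','s2')
x0,y0=160,185
cv2.imwrite('pics/s2c.png',cv2.resize(im[y0:y0+110,x0:x0+150,::-1],None,fx=5,fy=5,interpolation=cv2.INTER_CUBIC))
delta([.6,.055,.03],1)
```

```text
t 8.25 linear [-0.002 -0.151  0.375] dr [-0.    -0.    -0.001] f [-0.1  0.2  0.1]
```

View pics/s2c.png

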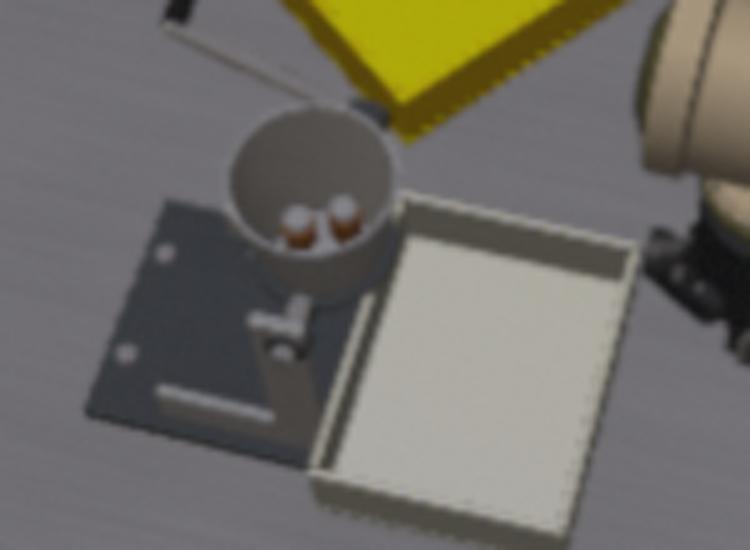

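Near rim corners are at about (400,193) and (310,470), and far ones at (637,243) and (565,535), so it looks flush. One central push with shut fingers will seat it square.

Run:
```python
from h import *
c=calibration('scene')
S=lambda p:(np.array(p)+.5)/5-.5+[160,185]
x=onz(c,S([[310,470],[637,243],[565,535]]),.055);v=x[2]-x[1]
print(np.round(x,4).tolist(),x[:2].mean(0),np.linalg.norm(v),np.degrees(np.arctan2(v[1],v[0])))
delta([.599,.06,.02],1)
```

```text
[[0.6931, -0.1248, 0.055], [0.5043, 0.019, 0.055], [0.6933, 0.024, 0.055]] [ 0.59871066 -0.05292511  0.055     ] 0.18910189579677875 1.5345110185225863
t 8.25 linear [ 0.001 -0.134  0.408] dr [-0.    -0.    -0.001] f [-0.1  0.2  0.1]
```

Request:
step_arm --deltas '[{"linear":[0,-0.06,0.15],"dr":[0,0,0],"hand":0},{"linear":[0,-0.12,0.3],"dr":[0,0,0],"hand":0},{"linear":[0,-0.134,0.408],"dr":[0,0,0],"hand":0},{"linear":[0,-0.134,0.408],"dr":[0,0,0],"hand":0},{"linear":[0,-0.16,0.408],"dr":[0,0,0],"hand":0},{"linear":[0,-0.185,0.408],"dr":[0,0,0],"hand":0},{"linear":[0,-0.205,0.408],"dr":[0,0,0],"hand":0},{"linear":[0,-0.215,0.408],"dr":[0,0,0],"hand":0}]'

```text
clock: 9.25
tcp_pos: [0.5998, 0.0353, 0.0206]
tool_rot: [-3.142, 0.001, -3.126]
wrist_force: [0.1, -0.2, -0.8]
gripper_width: 0.0004
gripper_force: 0.0
```

Request:
step_arm --deltas '[{"linear":[0,-0.004,0],"dr":[0,0,0],"hand":0},{"linear":[0,-0.008,0],"dr":[0,0,0],"hand":0},{"linear":[0,-0.012,0],"dr":[0,0,0],"hand":0},{"linear":[0,-0.016,0],"dr":[0,0,0],"hand":0},{"linear":[0,-0.016,0],"dr":[0,0,0],"hand":0},{"linear":[0,-0.016,0],"dr":[0,0,0],"hand":0},{"linear":[0,-0.016,0],"dr":[0,0,0],"hand":0},{"linear":[0,-0.016,0],"dr":[0,0,0],"hand":0}]'

```text
clock: 10.25
tcp_pos: [0.6004, 0.0347, 0.0206]
tool_rot: [3.137, 0.003, -3.125]
wrist_force: [4.4, 20.8, 2.4]
gripper_width: -0.0002
gripper_force: 10.7
```

Request:
step_arm --deltas '[{"linear":[0,0.1,0],"dr":[0,0,0],"hand":0},{"linear":[0,0.1,0],"dr":[0,0,0],"hand":0},{"linear":[0,0.1,-0.2],"dr":[0,0,0],"hand":0},{"linear":[0,0.1,-0.4],"dr":[0,0,0],"hand":0},{"linear":[0,0.1,-0.6],"dr":[0,0,0],"hand":0},{"linear":[0,0.1,-0.8],"dr":[0,0,0],"hand":0},{"linear":[0.1,0,-1.0],"dr":[0,0,0],"hand":0},{"linear":[0.2,-0.1,-1.0],"dr":[0,0,0],"hand":0}]'

```text
clock: 11.25
tcp_pos: [0.5403, -0.0012, 0.3234]
tool_rot: [-3.14, 0.006, -3.125]
wrist_force: [0.1, -0.3, -0.5]
gripper_width: -0.0002
gripper_force: 0.0
```

```bash
cat > lev.py <<'E'
from h import *
AX=np.array([.600,-.139,.155]); X=.468; YAW=.016
def pose(q,k=.5,off=.021,dep=.022):
    p=k*(q-1.1)
    b=np.array([0,.12*np.sin(q-1.1),.12*np.cos(q-1.1)])
    n=np.array([0,np.cos(p),-np.sin(p)]);d=np.array([0,-np.sin(p),-np.cos(p)])
    v=b-off*n+dep*d; v[0]=X-AX[0]
    Rz=R.from_euler('z',YAW).as_matrix()
    M=Rz@np.c_[[-1,0,0],n,d]
    return AX+Rz@v,M
def rows(L):
    s=observe();Rc=R.from_euler('xyz',s['tool_rot']).as_matrix();print('t',s['clock'],s['tcp_pos'])
    for q,off in L:
        P,M=pose(q,off=off)
        print(q,np.round(P,3),'lin',np.round(Rc.T@(P-s['tcp_pos'])/.3,3),'dr',np.round(R.from_matrix(Rc.T@M).as_rotvec()/(np.pi/2),3))
E
python3 -c "
from lev import *
rows([(0,.1),(0,.05)]);s=observe();print(s['tool_rot'],s['q'])"
```

```text
t 11.25 [ 0.54025311 -0.00123416  0.32339225]
0 [ 0.471 -0.322  0.138] lin [ 0.252 -1.063  0.617] dr [-0.351  0.004  0.001]
0 [ 0.47  -0.279  0.165] lin [ 0.252 -0.921  0.53 ] dr [-0.351  0.004  0.001]
[-3.13966828  0.00589459 -3.1250799 ] [-2.19011714e-01  2.97992421e-01  1.28078042e+00 -4.95785593e-04
  1.55663891e+00 -1.80630964e+00]
```

Request:
step_arm --deltas '[{"linear":[0.05,-0.2,0],"dr":[0,0,0],"hand":0},{"linear":[0.1,-0.4,0],"dr":[0,0,0],"hand":0},{"linear":[0.16,-0.6,0],"dr":[-0.08,0,0],"hand":0},{"linear":[0.22,-0.8,0],"dr":[-0.16,0,0],"hand":0},{"linear":[0.252,-1,0],"dr":[-0.24,0,0],"hand":0},{"linear":[0.252,-1,0],"dr":[-0.32,0,0],"hand":0},{"linear":[0.252,-1,0.1],"dr":[-0.351,0,0],"hand":0},{"linear":[0.252,-1,0.2],"dr":[-0.351,0,0],"hand":0}]'

```text
clock: 12.25
tcp_pos: [0.4685, -0.3025, 0.2584]
tool_rot: [2.589, -0.001, -3.128]
wrist_force: [0.6, 0.3, -0.1]
gripper_width: -0.0002
gripper_force: 0.0
```

```bash
python3 -c "
from lev import *
rows([(0,.09),(0,.05),(0,.028)]);s=observe();print(s['tool_rot'],s['q'])"
```

```text
t 12.25 [ 0.46849124 -0.30249164  0.2584028 ]
0 [ 0.471 -0.313  0.144] lin [-0.007 -0.231  0.307] dr [ 0.002  0.    -0.001]
0 [ 0.47  -0.279  0.165] lin [-0.007 -0.098  0.307] dr [ 0.002  0.    -0.001]
0 [ 0.47  -0.26   0.176] lin [-0.007 -0.025  0.307] dr [ 0.002  0.    -0.001]
[ 2.58921790e+00 -6.46278952e-04 -3.12789847e+00] [-0.9301285   0.58488174  1.11928183  0.32904216  1.88416377 -2.48383432]
```

Request:
step_arm --deltas '[{"linear":[-0.007,-0.15,0.1],"dr":[0,0,0],"hand":0},{"linear":[-0.007,-0.23,0.2],"dr":[0,0,0],"hand":0},{"linear":[-0.007,-0.23,0.307],"dr":[0,0,0],"hand":0},{"linear":[-0.007,-0.2,0.307],"dr":[0,0,0],"hand":0},{"linear":[-0.007,-0.14,0.307],"dr":[0,0,0],"hand":0},{"linear":[-0.007,-0.09,0.307],"dr":[0,0,0],"hand":0},{"linear":[-0.007,-0.05,0.307],"dr":[0,0,0],"hand":0},{"linear":[-0.007,-0.03,0.307],"dr":[0,0,0],"hand":0}]'

```text
clock: 13.25
tcp_pos: [0.4709, -0.26, 0.1779]
tool_rot: [2.591, 0.001, -3.125]
wrist_force: [-0.5, -0.0, -0.0]
gripper_width: -0.0005
gripper_force: 0.0
```

```bash
python3 -c "
from lev import *
snap('side','d3')
import cv2;im=np.load('pics/d3.npy');cv2.imwrite('pics/d3c.png',cv2.resize(im[170:330,220:390,::-1],None,fx=3.5,fy=3.5))
rows([(q,.021) for q in np.arange(0,1.21,.15)])"
```

```text
t 13.3 [ 0.47090996 -0.25971844  0.1778969 ]
0.0 [ 0.47  -0.254  0.18 ] lin [0.003 0.018 0.004] dr [0. 0. 0.]
0.15 [ 0.47  -0.247  0.196] lin [ 0.003  0.066 -0.029] dr [0.048 0.    0.   ]
0.3 [ 0.47  -0.238  0.21 ] lin [ 0.003  0.118 -0.054] dr [0.096 0.    0.   ]
0.44999999999999996 [ 0.469 -0.227  0.223] lin [ 0.003  0.173 -0.07 ] dr [0.144 0.    0.   ]
0.6 [ 0.469 -0.214  0.234] lin [ 0.003  0.229 -0.078] dr [0.191 0.    0.   ]
0.75 [ 0.469 -0.199  0.242] lin [ 0.003  0.285 -0.077] dr [0.239 0.    0.   ]
0.8999999999999999 [ 0.469 -0.184  0.249] lin [ 0.003  0.34  -0.068] dr [0.287 0.    0.   ]
1.05 [ 0.468 -0.168  0.252] lin [ 0.003  0.392 -0.051] dr [0.335 0.    0.   ]
1.2 [ 0.468 -0.151  0.253] lin [ 0.003  0.44  -0.025] dr [0.382 0.    0.   ]
```

View pics/d3c.png

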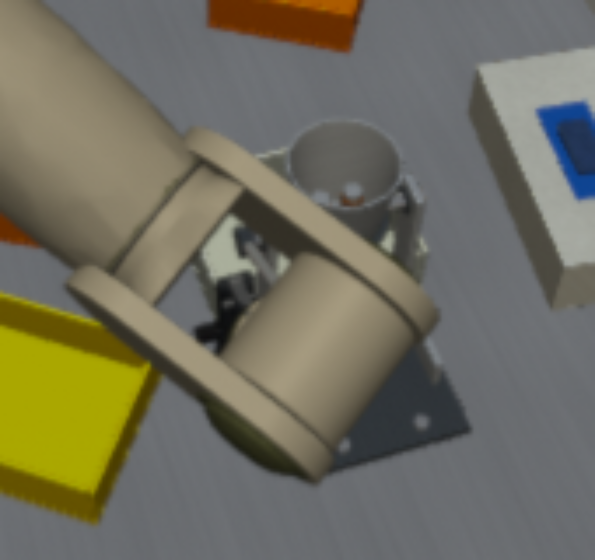

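The side view shows the shut fingers behind the black handle near crop (225,325). The wrist is clear above the pot, and the vials are still in it. Starting the tip.

Request:
step_arm --deltas '[{"linear":[0.003,0.025,-0.004],"dr":[0.01,0,0],"hand":0},{"linear":[0.003,0.066,-0.03],"dr":[0.048,0,0],"hand":0},{"linear":[0.003,0.118,-0.055],"dr":[0.096,0,0],"hand":0},{"linear":[0.003,0.173,-0.071],"dr":[0.144,0,0],"hand":0},{"linear":[0.003,0.229,-0.079],"dr":[0.191,0,0],"hand":0},{"linear":[0.003,0.285,-0.078],"dr":[0.239,0,0],"hand":0},{"linear":[0.003,0.34,-0.068],"dr":[0.287,0,0],"hand":0},{"linear":[0.003,0.392,-0.051],"dr":[0.335,0,0],"hand":0}]'

```text
clock: 14.3
tcp_pos: [0.4685, -0.1684, 0.2524]
tool_rot: [3.121, 0.002, -3.126]
wrist_force: [1.7, -2.4, -0.4]
gripper_width: -0.0003
gripper_force: 0.9
```

```bash
python3 -c "
from lev import *
print(observe()['wrist_force'])
rows([(q,.021) for q in np.arange(1.2,2.26,.15)]+[(2.2,.021)])"
```

```text
[ 1.70095533 -2.37958062 -0.42104177]
t 14.3 [ 0.46849113 -0.16836861  0.25238678]
1.2 [ 0.468 -0.151  0.253] lin [ 0.     0.057 -0.002] dr [ 0.045  0.001 -0.001]
1.3499999999999999 [ 0.468 -0.135  0.252] lin [0.    0.111 0.003] dr [ 0.093  0.001 -0.001]
1.4999999999999998 [ 0.468 -0.119  0.248] lin [0.    0.163 0.018] dr [ 0.141  0.001 -0.001]
1.6499999999999997 [ 0.467 -0.105  0.242] lin [0.    0.212 0.04 ] dr [ 0.188  0.001 -0.001]
1.7999999999999996 [ 0.467 -0.091  0.233] lin [0.    0.256 0.069] dr [ 0.236  0.001 -0.001]
1.9499999999999995 [ 0.467 -0.079  0.223] lin [0.001 0.295 0.105] dr [ 0.284  0.001 -0.001]
2.0999999999999996 [ 0.467 -0.069  0.211] lin [0.001 0.328 0.146] dr [ 0.332  0.001 -0.001]
2.249999999999999 [ 0.467 -0.061  0.197] lin [0.001 0.353 0.192] dr [ 0.379  0.001 -0.001]
2.2 [ 0.467 -0.064  0.202] lin [0.001 0.346 0.176] dr [ 0.363  0.001 -0.001]
```

Request:
step_arm --deltas '[{"linear":[0,0.057,-0.002],"dr":[0.045,0,0],"hand":0},{"linear":[0,0.111,0.003],"dr":[0.093,0,0],"hand":0},{"linear":[0,0.145,0.012],"dr":[0.125,0,0],"hand":0},{"linear":[0,0.18,0.025],"dr":[0.155,0,0],"hand":0},{"linear":[0,0.212,0.04],"dr":[0.188,0,0],"hand":0},{"linear":[0,0.235,0.054],"dr":[0.212,0,0],"hand":0},{"linear":[0,0.256,0.069],"dr":[0.236,0,0],"hand":0},{"linear":[0,0.276,0.087],"dr":[0.26,0,0],"hand":0}]'

```text
clock: 15.3
tcp_pos: [0.4672, -0.0849, 0.228]
tool_rot: [-2.756, 0.001, -3.126]
wrist_force: [0.0, -1.2, 0.4]
gripper_width: 0.0
gripper_force: 0.8
```

```bash
python3 -c "
from lev import *
print(observe()['wrist_force'])
rows([(q,.021) for q in (1.88,1.95,2.05,2.1,2.15,2.2)])"
```

```text
[ 0.02009624 -1.19305154  0.43345553]
t 15.3 [ 0.4671824  -0.0849046   0.22797936]
1.88 [ 0.467 -0.085  0.228] lin [ 0.     0.001 -0.   ] dr [ 0.003  0.001 -0.   ]
1.95 [ 0.467 -0.079  0.223] lin [0.    0.024 0.009] dr [ 0.025  0.001 -0.   ]
2.05 [ 0.467 -0.072  0.215] lin [0.    0.056 0.025] dr [ 0.057  0.001 -0.   ]
2.1 [ 0.467 -0.069  0.211] lin [0.    0.071 0.034] dr [ 0.073  0.001 -0.   ]
2.15 [ 0.467 -0.066  0.206] lin [0.    0.085 0.044] dr [ 0.089  0.001 -0.   ]
2.2 [ 0.467 -0.064  0.202] lin [0.    0.099 0.055] dr [ 0.105  0.001 -0.001]
```

Request:
step_arm --deltas '[{"linear":[0,0.024,0.009],"dr":[0.025,0,0],"hand":0},{"linear":[0,0.04,0.017],"dr":[0.042,0,0],"hand":0},{"linear":[0,0.056,0.025],"dr":[0.057,0,0],"hand":0},{"linear":[0,0.071,0.034],"dr":[0.073,0,0],"hand":0},{"linear":[0,0.085,0.044],"dr":[0.089,0,0],"hand":0},{"linear":[0,0.093,0.05],"dr":[0.097,0,0],"hand":0},{"linear":[0,0.099,0.055],"dr":[0.105,0,0],"hand":0},{"linear":[0,0.099,0.055],"dr":[0.105,0,0],"hand":0}]'

```text
clock: 16.3
tcp_pos: [0.4667, -0.0635, 0.2011]
tool_rot: [-2.593, -0.0, -3.126]
wrist_force: [0.4, -1.2, 1.1]
gripper_width: 0.0001
gripper_force: 0.8
```

```bash
python3 -c "
from lev import *
a,_=snap('side','d4');b,_=snap('scene','s4')
f=lambda im,x,y:cv2.resize(im[y:y+130,x:x+110,::-1],None,fx=3.5,fy=3.5)
cv2.imwrite('pics/e4.png',np.hstack([f(a,255,185),f(b,190,180)]))
print(observe()['wrist_force'])
rows([(2.25,.021),(2.3,.021)])"
```

```text
[-0.21373562 -0.71943265  1.01949625]
t 16.4 [ 0.46671466 -0.06368107  0.20123759]
2.25 [ 0.467 -0.061  0.197] lin [-0.     0.015  0.008] dr [ 0.017 -0.    -0.   ]
2.3 [ 0.467 -0.059  0.192] lin [-0.     0.029  0.018] dr [ 0.033 -0.    -0.   ]
```

View pics/e4.png

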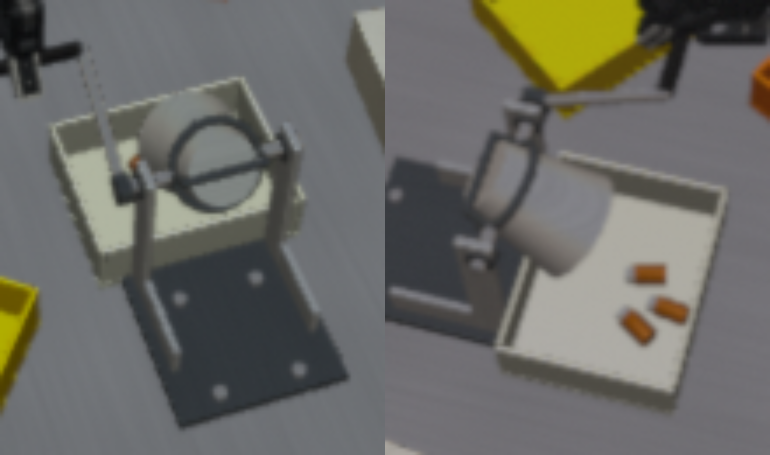

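The pot is tipped over and all three vials lie in the tub (right half, around (645,300)). I'll nudge it to the stop and then ease the lever back.

Request:
step_arm --deltas '[{"linear":[0,0.015,0.008],"dr":[0.017,0,0],"hand":0},{"linear":[0,0.029,0.018],"dr":[0.033,0,0],"hand":0},{"linear":[0,0.029,0.018],"dr":[0.033,0,0],"hand":0},{"linear":[0,0.029,0.018],"dr":[0.033,0,0],"hand":0},{"linear":[0,0.029,0.018],"dr":[0.033,0,0],"hand":0},{"linear":[0,0.029,0.018],"dr":[0.033,0,0],"hand":0},{"linear":[0,0.029,0.018],"dr":[0.033,0,0],"hand":0},{"linear":[0,0.029,0.018],"dr":[0.033,0,0],"hand":0}]'

```text
clock: 17.4
tcp_pos: [0.4677, -0.0622, 0.1971]
tool_rot: [-2.532, 0.004, -3.127]
wrist_force: [-7.9, -16.2, 29.2]
gripper_width: -0.0005
gripper_force: 14.9
```

```bash
python3 -c "
from lev import *
print(observe()['wrist_force'])
rows([(q,.021) for q in (2.15,2.0,1.85,1.7,1.55,1.4,1.25,1.1)])"
```

```text
[ -7.86336591 -16.21953107  29.2310268 ]
t 17.4 [ 0.46770683 -0.06219797  0.19707715]
2.15 [ 0.467 -0.066  0.206] lin [ 0.003 -0.028 -0.017] dr [-0.054  0.002 -0.002]
2.0 [ 0.467 -0.076  0.219] lin [ 0.003 -0.078 -0.034] dr [-0.101  0.002 -0.002]
1.85 [ 0.467 -0.087  0.23 ] lin [ 0.003 -0.13  -0.043] dr [-0.149  0.002 -0.002]
1.7 [ 0.467 -0.1    0.239] lin [ 0.002 -0.184 -0.043] dr [-0.197  0.002 -0.002]
1.55 [ 0.468 -0.114  0.246] lin [ 0.002 -0.236 -0.035] dr [-0.245  0.002 -0.002]
1.4 [ 0.468 -0.13   0.251] lin [ 0.002 -0.287 -0.019] dr [-0.292  0.002 -0.002]
1.25 [ 0.468 -0.146  0.253] lin [ 0.002 -0.336  0.006] dr [-0.34   0.002 -0.002]
1.1 [ 0.468 -0.162  0.253] lin [ 0.002 -0.38   0.038] dr [-0.388  0.002 -0.002]
```

Request:
step_arm --deltas '[{"linear":[0,-0.028,-0.017],"dr":[-0.054,0,0],"hand":0},{"linear":[0,-0.078,-0.034],"dr":[-0.101,0,0],"hand":0},{"linear":[0,-0.13,-0.043],"dr":[-0.149,0,0],"hand":0},{"linear":[0,-0.184,-0.043],"dr":[-0.197,0,0],"hand":0},{"linear":[0,-0.236,-0.035],"dr":[-0.245,0,0],"hand":0},{"linear":[0,-0.287,-0.019],"dr":[-0.292,0,0],"hand":0},{"linear":[0,-0.336,0.006],"dr":[-0.34,0,0],"hand":0},{"linear":[0,-0.38,0.038],"dr":[-0.388,0,0],"hand":0}]'

```text
clock: 18.4
tcp_pos: [0.4683, -0.1602, 0.2473]
tool_rot: [3.13, 0.001, -3.126]
wrist_force: [-0.2, -0.6, -1.2]
gripper_width: 0.0002
gripper_force: 0.4
```

```bash
python3 -c "
from lev import *
print(observe()['wrist_force'])
rows([(q,.021) for q in (.95,.8,.65,.5,.35,.2,.05)]+[(0,.024),(0,.05),(0,.09)])"
```

```text
[-0.15776842 -0.60346867 -1.15082037]
t 18.4 [ 0.46830527 -0.1602067   0.24733854]
0.95 [ 0.469 -0.178  0.25 ] lin [-0.   -0.06 -0.01] dr [-0.04   0.001 -0.   ]
0.8 [ 0.469 -0.194  0.245] lin [-0.    -0.113  0.007] dr [-0.088  0.001 -0.   ]
0.65 [ 0.469 -0.209  0.237] lin [-0.    -0.163  0.033] dr [-0.136  0.001 -0.   ]
0.5 [ 0.469 -0.222  0.227] lin [-0.    -0.208  0.066] dr [-0.184  0.001 -0.   ]
0.35 [ 0.47  -0.234  0.215] lin [-0.    -0.249  0.106] dr [-0.231  0.001 -0.   ]
0.2 [ 0.47  -0.244  0.201] lin [-0.    -0.283  0.152] dr [-0.279  0.001 -0.   ]
0.05 [ 0.47  -0.252  0.185] lin [ 0.    -0.31   0.204] dr [-0.327  0.001 -0.   ]
0 [ 0.47  -0.257  0.178] lin [ 0.    -0.325  0.227] dr [-0.343  0.001 -0.   ]
0 [ 0.47  -0.279  0.165] lin [ 0.    -0.4    0.271] dr [-0.343  0.001 -0.   ]
0 [ 0.471 -0.313  0.144] lin [ 0.    -0.514  0.34 ] dr [-0.343  0.001 -0.   ]
```

Request:
step_arm --deltas '[{"linear":[0,-0.06,-0.01],"dr":[-0.04,0,0],"hand":0},{"linear":[0,-0.113,0.007],"dr":[-0.088,0,0],"hand":0},{"linear":[0,-0.163,0.033],"dr":[-0.136,0,0],"hand":0},{"linear":[0,-0.208,0.066],"dr":[-0.184,0,0],"hand":0},{"linear":[0,-0.249,0.106],"dr":[-0.231,0,0],"hand":0},{"linear":[0,-0.283,0.152],"dr":[-0.279,0,0],"hand":0},{"linear":[0,-0.31,0.204],"dr":[-0.327,0,0],"hand":0},{"linear":[0,-0.325,0.227],"dr":[-0.343,0,0],"hand":0}]'

```text
clock: 19.4
tcp_pos: [0.4694, -0.2569, 0.1767]
tool_rot: [2.591, -0.001, -3.127]
wrist_force: [-0.7, 0.4, 0.5]
gripper_width: 0.0
gripper_force: 0.0
```

```bash
python3 -c "
from lev import *
print(observe()['wrist_force'])
rows([(0,.05),(0,.09)])"
```

```text
[-0.6692239   0.40482128  0.45900223]
t 19.4 [ 0.46943356 -0.25688791  0.17672643]
0 [ 0.47  -0.279  0.165] lin [-0.002 -0.085 -0.004] dr [ 0.    -0.    -0.001]
0 [ 0.471 -0.313  0.144] lin [-0.002 -0.218 -0.004] dr [ 0.    -0.    -0.001]
```

Back off from the handle, then withdraw along the tool axis.

Request:
step_arm --deltas '[{"linear":[0,-0.07,0],"dr":[0,0,0],"hand":0},{"linear":[0,-0.15,0],"dr":[0,0,0],"hand":0},{"linear":[0,-0.2,0],"dr":[0,0,0],"hand":0},{"linear":[0,-0.2,-0.1],"dr":[0,0,0],"hand":0},{"linear":[0,-0.2,-0.25],"dr":[0,0,0],"hand":0},{"linear":[0,-0.2,-0.4],"dr":[0,0,0],"hand":0},{"linear":[0,-0.2,-0.4],"dr":[0,0,0],"hand":0},{"linear":[0,-0.2,-0.4],"dr":[0,0,0],"hand":0}]'

```text
clock: 20.4
tcp_pos: [0.4716, -0.3696, 0.2483]
tool_rot: [2.593, -0.001, -3.126]
wrist_force: [-0.6, -0.5, 0.1]
gripper_width: 0.0001
gripper_force: 0.0
```

```bash
python3 -c "
from lev import *
a,_=snap('side','d5');b,_=snap('scene','s5')
f=lambda im,x,y:cv2.resize(im[y:y+150,x:x+110,::-1],None,fx=3.5,fy=3.5,interpolation=cv2.INTER_CUBIC)
cv2.imwrite('pics/e5.png',np.hstack([f(a,255,175),f(b,190,160)]))
print(observe()['wrist_force'])"
```

```text
[-0.6643058   0.23332215 -0.00476012]
```

View pics/e5.png

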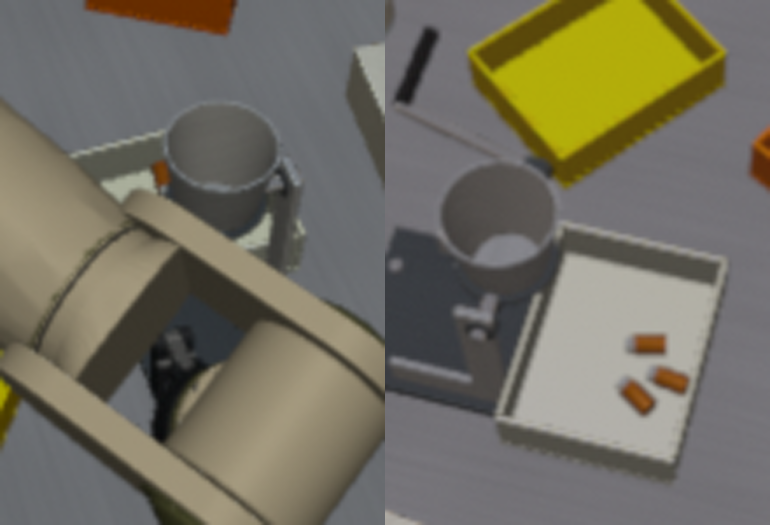

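The pot is upright and empty, the three vials lie in the tub at about (650,375), the tub is still flush against the uprights, and the robot is clear. Handing in.

```bash
python3 -c "
from cell import *
print(finish_job())"
```

```text
the job is handed in; nothing more can be done
None
```

The job is handed in at about 20.5 s: the white tub is flush against both uprights and centred to about 1 mm by camera, all three vials are in it, the pot is upright and empty, and none of the other things was touched; the hand-in call gave no verdict.

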